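Stand the bento lid on the sloping drainer

ROBOT

A 6-joint arm with a two-finger parallel gripper is mounted at the origin on the work surface. World frame = base frame: x ahead of the robot, y to its left, z up, the work surface at z = 0. Lengths are in m, angles in rad, forces in N, time in s.
With the tool pointing down it reaches from about 0.35 to 0.975 m from the base axis. Payload 4.9 kg.
Tool frame: the origin (TCP) lies at the very end of the fingers, on their centre line; the grasp point (between the pads) lies 19 mm behind it (ctrl.tcp_to_grasp is the z of the grasp point in the tool frame, in m); z points along the fingers, y is the line along which they close (so a half turn about z gives the same grasp; the last joint's range is limited). The gripper opens to 85 mm and grips with 20 to 120 N. Pads are 22 mm wide; open, the fingers measure 114 mm over their backs; the gripper's body (76 mm by 85 mm) begins 54 mm behind the grasp point. The pads swing forward as they close: fully open they stand 13 mm farther back than shut.
Start: joints at [1.056, 0.053, 1.613, -0, 1.476, -0.119], TCP at [0.241, 0.577, 0.231] pointing down, gripper open.
Joint ranges: [-3.01, 3.01], [-1.01, 2.22], [0.06, 2.58], [-1.02, 4.17], [0.09, 2.62], [-3.14, 3.14]. Speed limits (rad/s): [2.57, 2.57, 3.14, 3.14, 3.14, 3.14].

INTERFACE

Orientations are given as a rotation vector (axis times angle).
In Python, from station import ctrl, eyes, job, nets gives the robot as it stands. The module is installed in compiled form; this text tells all that it offers.
- The arm moves only by the tool jog_arm, never from a script. Its argument "commands" is one flat list of numbers, 7 for each row, row after row: the shift along the tool's x, y, z each as a share of 0.06 m, from -1 to 1, then the turn, a rotation vector about the tool's x, y, z each as a share of 0.1 rad, from -1 to 1, then the finger opening in mm, from 0 to 85.4. In form: [x, y, z, ax, ay, az, grip, x, y, z, ax, ay, az, grip, ...]. A call has 1 to 20 rows; each row shifts and turns the commanded pose from where the row before left it, along the tool's axes as they then stand; what a row does not reach is not made up. A row lasts 1/8 s, in which the tool goes at most 62.5 mm and 10.7 degrees, less where a joint would pass 70% of its speed; a pose out of reach is approached as far as the arm can. A call with a number of a shift or a turn outside -1 to 1 is refused whole. A call with a gripper value outside its range is refused whole. The fingers move at their own pace and stop on an object; "newtons" is the grip in N (left out, the last holds). Time passes only in rows, so rows that do not move let the fingers close. It gives the time, the measured TCP pose, the force, the opening and the grip force at its end, in the units of the state.
- ctrl.get_obs(): the state, without advancing time (a new reading comes with each control period).
- eyes.get_image(name): name is "side" or "top" or "wrist"; returns a dict with "image" (420x560x3 uint8, red, green, blue), "z_map" (420x560 float32, m along the optical axis (not along the pixel's ray), 0 where there is no reading), "K" (3x3 intrinsics, pixels), "dist_coeffs" ([k1, k2, p1, p2, k3] as OpenCV has them; the pictures are not rectified), "cam_to_world" (4x4, takes a point from camera to world coordinates). Camera axes: x right, y up, looking along -z (the intrinsics and any distortion apply to the point x, -y, -z); pixel columns grow to the right and rows downward; lengths in m; the calibration is good to about 2 mm. A picture is of the moment at which its call begins.
- job.finish_job(): hands the job in; it is judged then, once.
Trained networks look in the newest picture that a camera, given by its name, has taken for a name from the list of things; names that differ only in an ending like _2 or _b are one class to them, and where a whole thing is asked for, a point or a joint stands for the part that bears it (a point fixed in the world has none). Each returns a list of dicts, best first, with "p" (0 to 1); they miss things now and then, are a little off and sometimes report something else, mostly with a low value. They report only what shows in the picture. A call takes as long as a camera call. They do not tell look-alikes from the thing itself.
- nets.silhouettes(camera, name): "mask" (420x560 bool, what is visible of it) and "bbox" ([left, top, right, bottom] in pixels, round what is visible of it).
The state is a dict: "t": time; "q": joint angles; "dq": joint speeds; "effort": joint torques, N m; "tool_pos": TCP position; "tool_rot": TCP orientation; "contact_force": force on the tool from outside, world axes, zero at the start; "wrist_torque": the same for the moment, N m; "opening": finger opening in m; "grip_force": force on a finger pad.
Only numpy, scipy, OpenCV 4.12 (cv2) and the standard library are available. Lean on these libraries where they do the work, as an engineer would, in place of code of your own. Each camera call takes 0.05 s, during which the arm holds its last target. There are 200 camera calls.

TASK

Pick up the blue bento lid and set it on the steel drainer to drip dry: lengthwise up the slope, straight and centred on the narrow steel spine, its underside flat against the spine and its lower end resting on the small black ledge. Lower it gently until it is actually sitting on the ledge before you let go, so that it neither drops, slides down nor bangs against the drainer, then move the hand clear. Leave the other kitchen things where they are.

Things in the scene. Friction and masses are not known exactly. Their poses are not given: they have to be found in the camera images.
- lid: Loose lid of a slim blue bento box: a slab 176 mm long (its x), 64 mm wide (y), 14 mm thick (z), 60 to 130 g, straight plain sides, a darker blue panel on top. Starts flat on the counter, top up. Origin: centre of the underside; z out of the top face. Grip it across the 64 mm at mid length with 20 to 30 N. Either end may be the lower one on the slope.
- slope: Spine of the drainer: polished steel strip 240 mm long, 36 wide, 6 thick, rising at 35 degrees away from the robot. Origin: middle of the lower end of its upper face, 30 mm over the counter; x up the slope, y across, z out of the face. Slippery (friction about 0.25): a lid let go above the ledge slides down. The ledge's place on it is not reported: see drainer.
- drainer: The fixed steel drainer, base plate 250 x 110 mm. Origin: base centre on the counter; x forward under the slope. Black ledge across the spine: 62 mm wide, 8 thick along the slope, 18 high out of the face, clamped stiffly; its upper edge is 20 to 60 mm up the slope from the slope's origin, different each time: find it by sliding the held lid gently down until it stops, or look.
- cuparm_tip (a point): Centre of the black ball (18 mm) at the end of the drainer's cup arm, a 12 mm steel bar rising behind the spine's upper end and coming back over it to the robot side in its middle plane, 272 mm over the counter. The ball hangs 154 mm above the slope, over a point 154 mm up it: no room for an upright tool over the lid; keep the tool along the slope's z, coming from the robot side.
- bento: Bystander: the open blue bento box, 172 x 60 x 45 mm, with four white clip latches. Origin: centre of underside.
- tiffin: Bystander: three-tier stainless steel tiffin carrier, 132 mm across its handle and 220 mm high. Origin: centre of underside.
- jar: Bystander: glass jar with red twist cap, 72 mm diameter, 110 mm high. Origin: centre of underside.
- saucer: Bystander: white ceramic saucer, 140 mm diameter, 18 mm high. Origin: centre of underside.
- spoon: Bystander: green silicone spoon, 220 mm long, lying flat. Origin: under its middle.
- mug: Bystander: blue ceramic mug, 76 mm diameter, 85 mm high. Origin: centre of underside.
Not all that is in view belongs to the job. What is meant by the lid is not pink, and is the larger of those in its own colour.

How it is judged:
On the way:
1. the lid is lifted clear of the counter in the fingers (height (world z) of lid above 0.045 m and contact force between the fingers and lid above 1 N), for 0.2 s.
At the end, for the whole second after the job is handed in: The lid, let go and at rest, lies top outward on the spine: underside within 4 mm of its face and 4 degrees of flat, lengthwise within 5.7 degrees, centre within 12 mm of the centre line and 103 to 154 mm up the slope (lower end on the ledge, wherever that is) (z of lid in the frame of slope between -0.004 and 0.004 m and y of lid in the frame of slope between -0.012 and 0.012 m and x of lid in the frame of slope between 0.103 and 0.154 m and angle between the z axis of lid and the z axis of slope, either way round below 0.07 rad and angle between the x axis of lid and the x axis of slope, either way round below 0.1 rad and angle between lid's own z axis and vertical below 1.2 rad and linear speed of lid below 0.01 m/s and contact force between the fingers and lid below 0.05 N); the robot touches nothing.
It fails at once if the lid is dropped or left to slide: it moves faster than 0.2 m/s while the fingers do not hold it (contact force between the fingers and lid below 0.1 N and linear speed of lid above 0.2 m/s).
It fails at once if the lid is banged or pressed against the spine or ledge with more than 40 N (contact force between lid and slope above 40 N).
It fails at once if another kitchen thing is moved by more than 20 mm (distance of any of bento, tiffin, jar, saucer, spoon, mug from where it was at the start of the episode above 0.02 m).
It also fails if it takes over 53 s, if anything falls off the work surface, if the arm or the gripper's body presses on something with over 40 N, if the wrist force passes 120 N, or if a joint passes its speed limit or range.

## Working session

There is one attempt and no reset: what is moved stays moved. The work goes in short steps, Python scripts to look and compute and a tool call to move; the robot and the scene stay as the last step left them, time stands still between calls to the robot, and variables do not carry over. Pictures are saved under pics/ and viewed, at most 10 in all, crops included, and the job is handed in when it is done.

Besides the shell and the picture viewer there is one more tool, called as name(argument=value, ...) on one line, values as JSON. jog_arm: Moves the arm, as the interface text tells. Shift numbers are shares of 0.06 m and turn numbers shares of 0.1 rad, none past 1 either way. Its arguments: {"type":"object","properties":{"commands":{"type":"array","items":{"type":"number"}},"newtons":{"type":"number"}},"required":["commands"]}

```bash
mkdir -p pics; cat > h.py <<'E'
import numpy as np, cv2
from station import ctrl, eyes, job, nets
from scipy.spatial.transform import Rotation as R
def cloud(im):
    z=im["z_map"]; h,w=z.shape
    u,v=np.meshgrid(np.arange(w),np.arange(h))
    p=cv2.undistortPoints(np.stack([u,v],-1).reshape(-1,1,2).astype(np.float64),im["K"],np.array(im["dist_coeffs"])).reshape(h,w,2)
    P=np.stack([p[...,0]*z,-p[...,1]*z,-z,np.ones_like(z)],-1)@np.array(im["cam_to_world"]).T
    P=P[...,:3]; P[z==0]=np.nan
    return P
def save(im,n): cv2.imwrite("pics/"+n,im["image"][...,::-1])
E
python3 - <<'E'
from h import *
ims={}
for c in("top","side"):
    im=eyes.get_image(c); ims[c]=im; P=cloud(im)
    for n in("lid","slope","drainer","bento","jar","tiffin","mug","saucer","spoon"):
        for d in nets.silhouettes(c,n)[:3]:
            m=d["mask"]; q=P[m]; q=q[~np.isnan(q[:,0])]
            print(c,n,round(float(d["p"]),2),d["bbox"],np.median(q,0).round(3),q.min(0).round(3),q.max(0).round(3),np.median(im["image"][m],0)) if len(q) else 0
save({"image":np.hstack([cv2.resize(ims["top"]["image"],(560,420))])},"top.png"); save(ims["side"],"side.png")
print(ctrl.get_obs())
E
```

```text
top lid 0.97 [309.3, 243.8, 343.0, 293.6] [ 0.356 -0.163  0.015] [ 0.267 -0.212 -0.01 ] [ 0.443 -0.116  0.031] [161. 101. 121.]
top lid 0.84 [307.3, 132.4, 339.9, 160.7] [ 0.801 -0.165  0.012] [ 0.746 -0.225 -0.009] [ 0.857 -0.106  0.025] [ 59.  98. 162.]
top lid 0.79 [313.5, 173.8, 331.8, 223.2] [ 0.607 -0.16   0.015] [ 0.522 -0.197 -0.001] [ 0.696 -0.122  0.03 ] [ 59.  98. 159.]
top slope 0.95 [223.8, 173.6, 248.5, 231.2] [0.587 0.143 0.089] [ 0.495  0.116 -0.002] [0.712 0.186 0.288] [108. 111. 111.]
top slope 0.66 [407.0, 183.4, 428.7, 204.9] [ 0.613 -0.482  0.107] [ 0.582 -0.521  0.016] [ 0.65  -0.458  0.123] [178.  56.  55.]
top drainer 0.88 [222.7, 155.7, 259.0, 239.5] [0.597 0.135 0.013] [ 0.467  0.078 -0.008] [0.735 0.214 0.288] [134. 137. 137.]
top bento 0.88 [369.9, 225.3, 412.2, 266.7] [ 0.438 -0.409  0.006] [ 0.367 -0.488 -0.013] [ 0.51  -0.319  0.055] [ 46.  78. 140.]
top bento 0.61 [225.0, 172.8, 243.2, 231.3] [0.584 0.143 0.093] [0.495 0.116 0.005] [0.689 0.186 0.28 ] [108. 111. 110.]
top jar 0.92 [401.1, 182.8, 431.0, 207.6] [ 0.613 -0.484  0.105] [ 0.58  -0.556 -0.01
[... 2302 characters left out ...]
0.517 0.079 0.028] [48. 90. 57.]
{'t': 1.0, 'q': array([ 1.05601105e+00,  5.26773251e-02,  1.61286650e+00,  8.16563810e-06,
        1.47599256e+00, -1.18985780e-01]), 'dq': array([-0.00127628,  0.00216837, -0.00056226,  0.0014802 ,  0.00210305,
       -0.00075111]), 'effort': array([ 6.18864833e-04, -3.93710661e+01, -3.70460701e+01, -1.09377172e-04,
        9.28975714e-04,  1.11552421e-07]), 'tool_pos': array([0.2409546 , 0.57668318, 0.23133768]), 'tool_rot': array([6.17669385e-01, 3.08026416e+00, 8.79650736e-05]), 'contact_force': array([ 0.75652838, -0.28059721,  0.77804214]), 'wrist_torque': array([-0.00298739,  0.02799756, -0.06573112]), 'grip_force': 0.0, 'opening': 0.08559892653798214}
```

View pics/top.png

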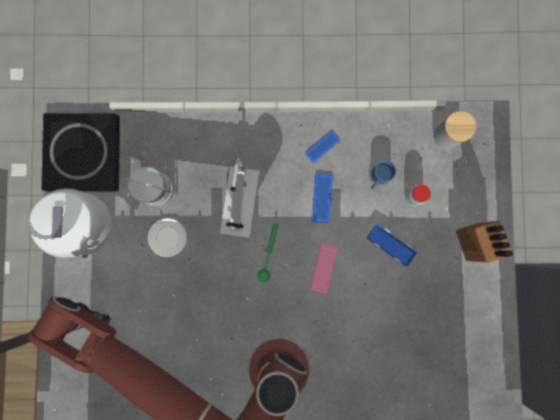

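View pics/side.png

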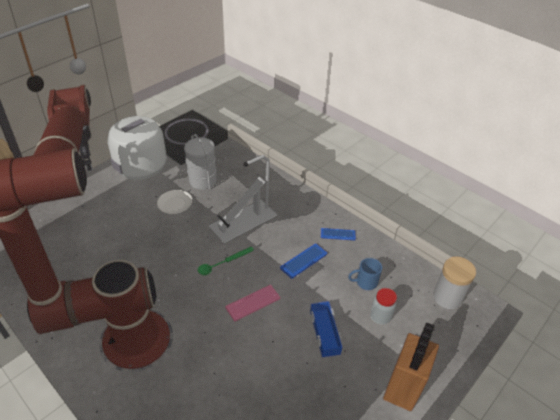

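The pictures show a pink lid (323,268), the larger blue lid (322,198), which is the target, a small blue look-alike (322,146), and the drainer around (238,200) in the top view. Next I measure the lid and drainer poses.

```bash
cat > m.py <<'E'
from h import *
ims={c:eyes.get_image(c) for c in("top","side")}
A=[]
for c,im in ims.items():
    P=cloud(im).reshape(-1,3); C=im["image"].reshape(-1,3).astype(int)
    ok=~np.isnan(P[:,0]); P,C=P[ok],C[ok]
    blue=(C[:,2]>C[:,0]+40)
    s=blue&(abs(P[:,0]-.607)<.13)&(abs(P[:,1]+.16)<.08)&(P[:,2]>0.009)
    r=cv2.minAreaRect(P[s][:,:2].astype(np.float32)); 
    mu=P[s].mean(0); w,v=np.linalg.eigh(np.cov((P[s]-mu)[:,:2].T)); print(c,"lid",r,mu.round(4),"yaw",np.arctan(v[1,1]/v[0,1]))
    d=(P[:,0]>.44)&(P[:,0]<.75)&(P[:,1]>.05)&(P[:,1]<.23)
    Q=P[d];CQ=C[d]; b=Q[(Q[:,2]<.02)&(Q[:,2]>0.006)]
    print(" base z hist",np.histogram(Q[:,2],np.arange(-.01,.30,.01))[0])
    print(" base",cv2.minAreaRect(b[:,:2].astype(np.float32)))
    s=Q[(Q[:,2]>.025)&(Q[:,2]<.19)]; A.append(s)
np.savez("s.npz",*A); print([len(a) for a in A])
# RANSAC-free: plane fit with iterative trimming
S=np.vstack(A)
rng=np.random.default_rng(0);best=0
for _ in range(3000):
    a=S[rng.choice(len(S),3,False)];n=np.cross(a[1]-a[0],a[2]-a[0])
    if np.linalg.norm(n)<1e-9: continue
    n/=np.linalg.norm(n); n*=np.sign(n[2]); 
    if abs(n[2]-np.cos(np.radians(35)))>.06: continue
    i=abs((S-a[0])@n)<.004
    if i.sum()>best: best=i.sum();I=i
p=S[I];mu=p.mean(0);w,v=np.linalg.eigh(np.cov((p-mu).T));n=v[:,0]*np.sign(v[2,0]);ax=v[:,2]*np.sign(v[2,2])
print("spine",best,mu,n,"tilt",np.degrees(np.arccos(n[2])),"yaw n",np.arctan2(-n[1],-n[0]),"axis",ax,"yaw",np.arctan2(ax[1],ax[0]))
E
python3 m.py
python3 - <<'E'
import sys; sys.path.insert(0,'.')
import os; os.chdir('.')
from h import *
t=eyes.get_image("top")["image"][145:250,200:280]; s=eyes.get_image("side")["image"][150:250,200:290]
save({"image":np.hstack([cv2.resize(t,None,fx=4.4,fy=4.4,interpolation=2)[:440],cv2.resize(s,None,fx=4.4,fy=4.4,interpolation=2)[:440]])},"crop.png")
E
```

```text
top lid ((0.6102913022041321, -0.15944035351276398), (0.06604751199483871, 0.17571717500686646), 84.85945892333984) [ 0.6093 -0.1597  0.0162] yaw -0.09244786018582617
 base z hist [ 852 1880  567   27   20   26   70   84   47   48   46   45   45   42
   42   43   24   35   10    1    2    0    3    1    1    5    5   13
   71   40]
 base ((0.5952481031417847, 0.140591099858284), (0.17648237943649292, 0.308438241481781), 89.80934143066406)
side lid ((0.6097371578216553, -0.1634790450334549), (0.06693924963474274, 0.179494246840477), 85.16557312011719) [ 0.6067 -0.1641  0.0155] yaw -0.09002710451097519
 base z hist [ 448 1294  434   32   41   46   82   71   56   64   56   53   59   53
   46   47   44   40    7    7    8    7    9   10    6    6    8   12
   58   20]
 base ((0.594137966632843, 0.14109237492084503), (0.17714698612689972, 0.3079831898212433), 89.65440368652344)
[634, 786]
spine 733 [0.59251227 0.14158295 0.10149237] [-0.56502654  0.08346965  0.82083971] tilt 34.83105958412151 yaw n -0.14666618015520785 axis [ 0.81016996 -0.13210497  0.5711155 ] yaw -0.16163583351220057
```

View pics/crop.png

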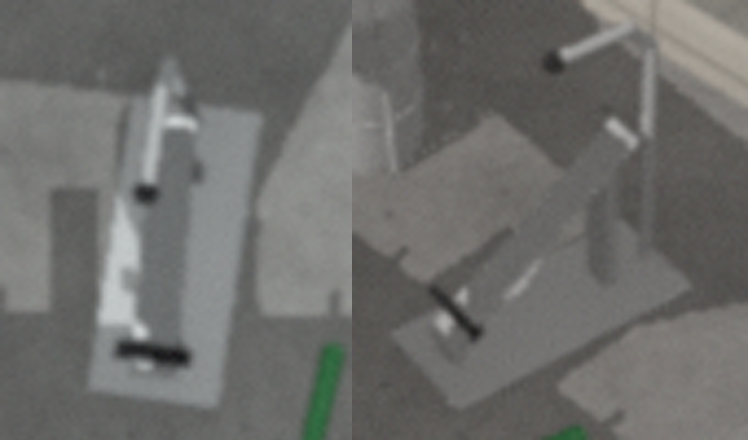

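The crop shows the ledge near the bottom of the spine and the drainer turned by about -0.15 rad. I'll refine the slope frame.

```bash
cat > m2.py <<'E'
from h import *
mu=np.array([.5925,.1416,.1015])
for yaw in(-.15,):
  for c in("top","side"):
    im=eyes.get_image(c);P=cloud(im);C=im["image"].astype(int)
    d=[k for k in nets.silhouettes(c,"drainer") if k["p"]>.5][0]; m=d["mask"]; q=P[m]; b=q[(abs(q[:,2]-.004)<.012)][:,:2].astype(np.float32)
    print(c,"base rect",cv2.minAreaRect(b),len(b))
    Rz=R.from_euler("ZY",[yaw,-np.radians(35)]).as_matrix()
    # origin guess: on axis through mu down to z=.03
    o=mu-Rz[:,0]*(mu[2]-.03)/Rz[2,0]; print("origin",o)
    L=(P-o)@Rz
    f=(abs(L[...,2])<.006)&(L[...,0]>-.01)&(L[...,0]<.26)&(abs(L[...,1])<.05)
    p=L[f]; 
    for x0 in np.arange(0,.25,.02):
        k=p[(p[:,0]>=x0)&(p[:,0]<x0+.02)]
        if len(k): print(round(x0,2),len(k),k[:,1].min().round(4),k[:,1].max().round(4),k[:,1].mean().round(4),k[:,2].mean().round(4))
    dk=(C.max(-1)<60)&(abs(L[...,1])<.05)&(L[...,0]>-.02)&(L[...,0]<.1)&(L[...,2]>-.01)&(L[...,2]<.04)
    print("ledge",L[dk].round(3).tolist())
    bl=(C.max(-1)<60)&(P[...,2]>.25)&(P[...,2]<.3)&(abs(P[...,0]-.6)<.15)&(abs(P[...,1]-.14)<.1)
    print("ball",P[bl].mean(0),bl.sum())
E
python3 m2.py
```

```text
top base rect ((0.6033106446266174, 0.14393490552902222), (0.1109333261847496, 0.2609054148197174), 81.56037902832031) 1215
origin [0.49153403 0.15685951 0.03      ]
0.0 21 -0.0141 0.0182 0.0028 -0.0
0.02 29 -0.0246 0.0221 0.0022 0.001
0.04 44 -0.0142 0.0207 0.0041 -0.0005
0.06 43 -0.0142 0.022 0.0038 -0.0001
0.08 42 -0.0135 0.0205 0.003 -0.0001
0.1 47 -0.015 0.0217 0.0043 0.0005
0.12 41 -0.0138 0.0193 0.002 -0.0001
0.14 43 -0.0143 0.0207 0.0038 -0.0003
0.16 39 -0.0143 0.0145 -0.0007 0.0008
0.18 36 -0.0125 0.0127 -0.0002 -0.0001
0.2 36 -0.0144 0.0106 -0.002 0.0002
0.22 35 -0.0137 0.0093 -0.0026 -0.0003
0.24 6 -0.0114 0.0053 -0.003 -0.0006
ledge [[0.037, 0.025, 0.011], [0.04, 0.021, 0.014], [0.039, 0.018, 0.012], [0.035, 0.015, 0.005], [0.03, 0.013, -0.003], [0.034, 0.028, 0.013], [0.032, 0.025, 0.01], [0.029, 0.022, 0.004], [0.031, 0.018, 0.005], [0.03, 0.015, 0.003], [0.031, 0.011, 0.004], [0.035, 0.007, 0.009], [0.036, 0.004, 0.01], [0.038, -0.0, 0.012], [0.033, -0.003, 0.004], [0.034, -0.006, 0.005], [0.036, -0.01, 0.006], [0.034, -0.013, 0.002], [0.035, -0.017, 0.003], [0.035, 0.
[... 1243 characters left out ...]
.0001
0.24 8 -0.0206 0.0121 -0.0039 -0.0012
ledge [[0.031, 0.028, 0.015], [0.034, 0.024, 0.015], [0.032, 0.019, 0.018], [0.033, 0.02, 0.011], [0.036, 0.019, 0.008], [0.032, 0.011, 0.02], [0.034, 0.01, 0.016], [0.032, 0.006, 0.018], [0.034, 0.004, 0.015], [0.032, 0.0, 0.016], [0.035, -0.008, 0.021], [0.032, -0.005, 0.014], [0.035, -0.01, 0.016], [0.032, -0.015, 0.019], [0.036, -0.024, 0.026], [0.029, -0.017, 0.017], [0.032, -0.018, 0.014], [0.035, -0.027, 0.02], [0.029, -0.021, 0.014], [0.033, -0.029, 0.019], [0.036, -0.034, 0.021], [0.036, -0.027, 0.008], [0.032, -0.032, 0.015], [0.035, -0.037, 0.016], [0.028, -0.026, 0.003], [0.031, -0.031, 0.005]]
ball [0.61430476 0.13460512 0.27778814] 10
```

```bash
cat > plan.py <<'E'
from h import *
O=np.array([.4915,.1575,.030]); O[0]-=0.0; RS=R.from_euler("ZY",[-.15,-np.radians(35)])
def toolR(Rl): # tool for a lid frame: z=-n, y=+y
    M=Rl.as_matrix(); return R.from_matrix(np.column_stack([-M[:,0],M[:,1],-M[:,2]]))
def plan(way,grip,start=None,step=.06,dec=2):
    o=ctrl.get_obs(); p,r=(np.array(o["tool_pos"]),R.from_rotvec(o["tool_rot"])) if start is None else start
    rows=[]
    for tp,tr,vmax in way:
        w=(r.inv()*tr).as_rotvec(); n=int(max(np.ceil(np.linalg.norm(tp-p)/vmax),np.ceil(np.abs(w).max()/.095),1))
        p0,r0=p.copy(),r
        for i in range(1,n+1):
            pt=p0+(tp-p0)*i/n; rt=r0*R.from_rotvec(w*i/n)
            a=np.round(r.inv().apply(pt-p)/.06,dec).clip(-1,1); b=np.round((r.inv()*rt).as_rotvec()/.1,dec).clip(-1,1)
            p=p+r.apply(a*.06); r=r*R.from_rotvec(b*.1); rows.append([*(a+0.),*(b+0.),grip])
    for x in rows: print(",".join(f"{k:g}" for k in x),end=", ")
    print("\n",len(rows),p.round(4),r.as_rotvec().round(3)); return p,r
E
python3 - <<'E'
from plan import *
print(ctrl.tcp_to_grasp)
lid=R.from_euler("Z",-.091); T=toolR(lid)
plan([(np.array([.40,.10,.20]),T,.056),(np.array([.609,-.1615,.12]),T,.056),],85)
E
```

```text
-0.0187
-0.61,-0.7,0.06,0,0,-0.34,85, -0.59,-0.72,0.06,0,0,-0.34,85, -0.56,-0.74,0.05,0,0,-0.34,85, -0.54,-0.76,0.06,0,0,-0.33,85, -0.51,-0.78,0.06,0,0,-0.34,85, -0.49,-0.79,0.06,0,0,-0.34,85, -0.46,-0.81,0.06,0,0,-0.34,85, -0.43,-0.83,0.05,0,0,-0.34,85, -0.4,-0.84,0.06,0,0,-0.34,85, -0.55,-0.57,0.19,0,0,0,85, -0.55,-0.58,0.19,0,0,0,85, -0.56,-0.57,0.19,0,0,0,85, -0.55,-0.58,0.19,0,0,0,85, -0.55,-0.57,0.19,0,0,0,85, -0.55,-0.58,0.19,0,0,0,85, -0.55,-0.57,0.19,0,0,0,85, 
 16 [ 0.6088 -0.1614  0.1203] [ 0.143  3.138 -0.   ]
```

jog_arm(commands=[-0.61, -0.7, 0.06, 0, 0, -0.34, 85, -0.59, -0.72, 0.06, 0, 0, -0.34, 85, -0.56, -0.74, 0.05, 0, 0, -0.34, 85, -0.54, -0.76, 0.06, 0, 0, -0.33, 85, -0.51, -0.78, 0.06, 0, 0, -0.34, 85, -0.49, -0.79, 0.06, 0, 0, -0.34, 85, -0.46, -0.81, 0.06, 0, 0, -0.34, 85, -0.43, -0.83, 0.05, 0, 0, -0.34, 85, -0.4, -0.84, 0.06, 0, 0, -0.34, 85, -0.55, -0.57, 0.19, 0, 0, 0, 85, -0.55, -0.58, 0.19, 0, 0, 0, 85, -0.56, -0.57, 0.19, 0, 0, 0, 85, -0.55, -0.58, 0.19, 0, 0, 0, 85, -0.55, -0.57, 0.19, 0, 0, 0, 85, -0.55, -0.58, 0.19, 0, 0, 0, 85, -0.55, -0.57, 0.19, 0, 0, 0, 85, 0, 0, 0, 0, 0, 0, 85])

```text
t: 3.52
tool_pos: [0.6093, -0.1635, 0.1185]
tool_rot: [-0.147, -3.136, -0.001]
contact_force: [-0.2, 0.7, 0.5]
opening: 0.0848
grip_force: 0.0
```

```bash
python3 - <<'E'
from plan import *
o=ctrl.get_obs(); print(o["t"],o["tool_pos"],o["tool_rot"],o["contact_force"],o["opening"])
im=eyes.get_image("wrist"); save(im,"wrist.png"); P=cloud(im); C=im["image"].astype(int)
s=(C[...,2]>C[...,0]+40)&(abs(P[...,0]-.607)<.13)&(abs(P[...,1]+.16)<.08)&(P[...,2]>.008)&(P[...,2]<.03)
q=P[s]; print(s.sum(),cv2.minAreaRect(q[:,:2].astype(np.float32)),np.median(q[:,2]))
E
```

```text
3.525 [ 0.60925281 -0.16346457  0.11849684] [-1.46736467e-01 -3.13588292e+00 -8.30701446e-04] [-0.20751057  0.67729248  0.4596516 ] 0.08484998156227756
17844 ((0.610521674156189, -0.16109518706798553), (0.06406988948583603, 0.17526666820049286), 84.91426849365234) 0.015486449526642063
```

View pics/wrist.png

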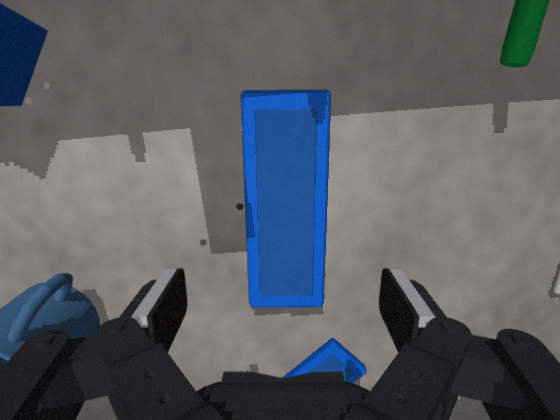

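The wrist view shows the lid at (242–328, 92–306) with both fingers clear on either side. Its height of 15 mm and its size of 64 x 175 mm match. I'll descend.

jog_arm(commands=[-0.02, 0.04, 0.6, 0, 0, 0, 85, 0, 0, 0.6, 0, 0, 0, 85, 0, 0, 0.4, 0, 0, 0, 85, 0, 0, 0.17, 0, 0, 0, 85, 0, 0, 0, 0, 0, 0, 85])

```text
t: 4.2
tool_pos: [0.6099, -0.1584, 0.0143]
tool_rot: [-0.142, -3.138, -0.0]
contact_force: [-0.3, -0.1, 0.8]
opening: 0.0849
grip_force: 0.0
```

jog_arm(commands=[0, -0.03, 0.1, 0, 0, 0, 85, 0, 0, 0.08, 0, 0, 0, 85, 0, 0, 0, 0, 0, 0, 85])

```text
t: 4.58
tool_pos: [0.61, -0.1609, 0.0032]
tool_rot: [-0.143, -3.138, -0.0]
contact_force: [-0.2, 0.2, 0.3]
opening: 0.0849
grip_force: 0.0
```

```bash
python3 - <<'E'
from plan import *
im=eyes.get_image("wrist"); save(im,"wrist2.png"); P=cloud(im)
L=P@np.eye(3)
# finger points: near y offsets
s=(P[...,2]<.06)&(abs(P[...,0]-.61)<.05)&(abs(P[...,1]+.16)<.075)&(abs(P[...,1]+.16)>.036)
q=P[s]; print(np.histogram(q[:,2],np.arange(-.01,.06,.005)))
o=ctrl.get_obs(); print(o["tool_pos"],o["contact_force"])
E
```

```text
(array([    0,  2257, 20436,     0,    25,   181,   544,   701,   828,
         912,  1021,  1008,  1060]), array([-0.01 , -0.005,  0.   ,  0.005,  0.01 ,  0.015,  0.02 ,  0.025,
        0.03 ,  0.035,  0.04 ,  0.045,  0.05 ,  0.055]))
[ 0.61007461 -0.16094576  0.00328656] [0.27210289 0.3769206  0.57807651]
```

View pics/wrist2.png

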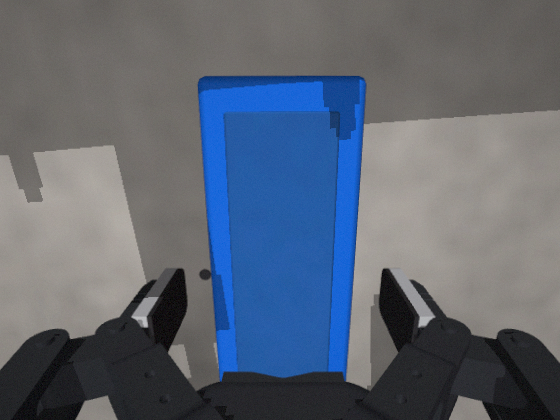

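The fingertips stand about 13 mm behind the TCP when open, so I go lower: TCP slightly "below" the surface, with the real tips about 8 mm above it. Then I close.

jog_arm(commands=[0, 0, 0.13, 0, 0, 0, 85, 0, 0, 0, 0, 0, 0, 85, 0, 0, 0, 0, 0, 0, 60, 0, 0, 0, 0, 0, 0, 55, 0, 0, 0, 0, 0, 0, 55, 0, 0, 0, 0, 0, 0, 55], newtons=28)

```text
t: 5.38
tool_pos: [0.6102, -0.1609, -0.0044]
tool_rot: [0.143, 3.138, -0.0]
contact_force: [0.5, -0.1, 0.2]
opening: 0.0635
grip_force: 32.4
```

```bash
python3 - <<'E'
from plan import *
T=toolR(RS); off=np.array([0,0,-.0044])
def tcp(x,y,z): return O+RS.apply([x,y,z])-T.apply(off)
for a in [(.10,-.13,.10),(.135,0,.06),(.14,0,.025)]: print(tcp(*a))
o=ctrl.get_obs(); r=R.from_rotvec(o["tool_rot"]); p=np.array(o["tool_pos"])
plan([(np.array([.60,-.161,.10]),r,.035),(tcp(.10,-.13,.10),T,.04)],55)
E
```

```text
[0.49885025 0.02491278 0.16566858]
[0.56931102 0.14574001 0.15297767]
[0.59321054 0.14212796 0.12717523]
0.06,-0.01,-0.58,0,0,0,55, 0.05,0,-0.58,0,0,0,55, 0.06,-0.01,-0.58,0,0,0,55, 0.28,0.42,-0.16,0.03,-0.87,0.08,55, 0.27,0.42,-0.18,0.02,-0.87,0.08,55, 0.25,0.41,-0.2,0.03,-0.88,0.09,55, 0.24,0.41,-0.23,0.02,-0.87,0.08,55, 0.22,0.41,-0.25,0.03,-0.87,0.08,55, 0.21,0.41,-0.27,0.02,-0.87,0.08,55, 0.18,0.4,-0.29,0.03,-0.87,0.08,55, 
 10 [0.4987 0.0248 0.1659] [ 0.189  2.525 -0.06 ]
```

jog_arm(commands=[0.06, 0, -0.58, 0, 0, 0, 55, 0.05, 0, -0.58, 0, 0, 0, 55, 0.06, 0, -0.58, 0, 0, 0, 55, 0.28, 0.42, -0.16, 0.03, -0.87, 0.08, 55, 0.27, 0.42, -0.18, 0.02, -0.87, 0.08, 55, 0.25, 0.41, -0.2, 0.03, -0.88, 0.09, 55, 0.24, 0.41, -0.23, 0.02, -0.87, 0.08, 55, 0.22, 0.41, -0.25, 0.03, -0.87, 0.08, 55, 0.21, 0.41, -0.27, 0.02, -0.87, 0.08, 55, 0.18, 0.4, -0.29, 0.03, -0.87, 0.08, 55, 0, 0, 0, 0, 0, 0, 55])

```text
t: 6.75
tool_pos: [0.4969, 0.0278, 0.1647]
tool_rot: [0.185, 2.526, -0.058]
contact_force: [-0.3, -0.6, -1.1]
opening: 0.0633
grip_force: 32.3
```

```bash
cat > lidpose.py <<'E'
from plan import *
def lidpose():
    o=ctrl.get_obs(); p=np.array(o["tool_pos"]); r=R.from_rotvec(o["tool_rot"])
    for c in("top","side"):
        im=eyes.get_image(c); P=cloud(im); C=im["image"].astype(int)
        s=(C[...,2]>C[...,0]+30)&(np.linalg.norm(P-p,axis=-1)<.13)
        q=P[s]
        if len(q)<20: print(c,len(q)); continue
        L=(q-O)@RS.as_matrix(); k=abs(L[:,2]-np.median(L[:,2]))<.006; q,L=q[k],L[k]
        print(c,len(q),"slope-frame rect",cv2.minAreaRect(L[:,:2].astype(np.float32)),"mean",L.mean(0).round(4),
          "tilt",np.round(np.linalg.lstsq(np.c_[L[:,:2],np.ones(len(L))],L[:,2],rcond=None)[0],3))
    M=RS.inv().apply(p+r.apply([0,0,-.0044])-O); print(o["t"],"lid by tool",M.round(4),"rot err",(toolR(RS).inv()*r).as_rotvec().round(3),o["contact_force"],o["opening"],o["grip_force"])
E
python3 - <<'E'
from lidpose import *
lidpose()
T=toolR(RS); off=np.array([0,0,-.0044])
def tcp(x,y,z): return O+RS.apply([x,y,z])-T.apply(off)
plan([(tcp(.135,0,.06),T,.04),(tcp(.14,0,.025),T,.02)],55)
E
```

```text
top 507 slope-frame rect ((0.1295272558927536, -0.12537477910518646), (0.06195474788546562, 0.12450950592756271), 89.9232406616211) mean [ 0.1327 -0.125   0.117 ] tilt [-0.002  0.01   0.119]
side 603 slope-frame rect ((0.10069884359836578, -0.13140513002872467), (0.17509479820728302, 0.06869789212942123), 0.9518527388572693) mean [ 0.1027 -0.1339  0.1157] tilt [-0.     0.013  0.117]
6.75 lid by tool [ 0.0975 -0.1275  0.1006] rot err [-0.002  0.001 -0.003] [-0.32658087 -0.56037448 -1.09238348] 0.06332139453146 32.30945527553558
-0.15,0.54,0.17,0,0,0,55, -0.15,0.53,0.17,0,0,0.01,55, -0.14,0.54,0.16,0,-0.01,0,55, -0.15,0.54,0.17,0,0,0,55, -0.04,0,0.29,0,0,0,55, -0.04,0,0.3,0,0,0,55, 
 6 [0.5931 0.1424 0.1268] [ 0.189  2.525 -0.059]
```

jog_arm(commands=[-0.15, 0.54, 0.17, 0, 0, 0, 55, -0.15, 0.53, 0.17, 0, 0, 0, 55, -0.14, 0.54, 0.16, 0, 0, 0, 55, -0.15, 0.54, 0.17, 0, 0, 0, 55, -0.04, 0, 0.29, 0, 0, 0, 55, -0.04, 0, 0.25, 0, 0, 0, 55, 0, 0, 0, 0, 0, 0, 55])

```text
t: 7.72
tool_pos: [0.5921, 0.1414, 0.1273]
tool_rot: [0.191, 2.529, -0.062]
contact_force: [0.9, -0.1, -1.7]
opening: 0.0633
grip_force: 32.3
```

```bash
python3 - <<'E'
from lidpose import *
lidpose()
E
```

```text
top 433 slope-frame rect ((0.14432145655155182, 0.0020407289266586304), (0.06374825537204742, 0.17614363133907318), 89.57270050048828) mean [ 0.1725 -0.0003  0.0417] tilt [-0.01   0.006  0.043]
side 500 slope-frame rect ((0.14225703477859497, -0.004452448338270187), (0.17374441027641296, 0.072960264980793), 0.020856482908129692) mean [ 0.1438 -0.006   0.0412] tilt [-0.005 -0.006  0.042]
7.725 lid by tool [ 0.1393 -0.0009  0.0257] rot err [0.002 0.004 0.   ] [ 0.91099148 -0.14195412 -1.74847947] 0.06334611491637157 32.291715145111084
```

jog_arm(commands=[0, 0, 0.16, 0, 0, 0, 55, 0, 0, 0.16, 0, 0, 0, 55, 0, 0, 0.03, 0, 0, 0, 55, 0, 0, 0, 0, 0, 0, 55])

```text
t: 8.32
tool_pos: [0.6035, 0.1407, 0.1118]
tool_rot: [0.189, 2.526, -0.06]
contact_force: [-0.3, -0.3, -0.7]
opening: 0.0632
grip_force: 32.3
```

jog_arm(commands=[0, 0, 0.02, 0, 0, 0, 55, 0, 0, 0.02, 0, 0, 0, 55, 0, 0, 0, 0, 0, 0, 55])

```text
t: 8.7
tool_pos: [0.6049, 0.1405, 0.1102]
tool_rot: [0.189, 2.525, -0.06]
contact_force: [-0.1, 0.0, -0.1]
opening: 0.0631
grip_force: 32.3
```

```bash
python3 - <<'E'
from lidpose import *
lidpose()
E
```

```text
top 404 slope-frame rect ((0.14237529039382935, 0.0015905983746051788), (0.17903782427310944, 0.06292826682329178), 0.9705252647399902) mean [1.721e-01 1.000e-04 2.040e-02] tilt [0.002 0.005 0.02 ]
side 463 slope-frame rect ((0.14210133254528046, -0.0036765970289707184), (0.06974729150533676, 0.17341214418411255), 89.89273834228516) mean [ 0.1432 -0.0047  0.0196] tilt [-0.005 -0.006  0.02 ]
8.7 lid by tool [0.14   0.0002 0.0043] rot err [-0.     0.001 -0.   ] [-0.11029674  0.04627404 -0.09302022] 0.063106285613086 32.275241017341614
```

jog_arm(commands=[0, 0, 0.02, 0, 0, 0, 55, 0, 0, 0.02, 0, 0, 0, 55, 0, 0, 0, 0, 0, 0, 55])

```text
t: 9.18
tool_pos: [0.6062, 0.1402, 0.108]
tool_rot: [0.189, 2.526, -0.06]
contact_force: [0.3, -0.7, 0.5]
opening: 0.0632
grip_force: 32.3
```

jog_arm(commands=[0, 0, 0.02, 0, 0, 0, 55, 0, 0, 0, 0, 0, 0, 55])

```text
t: 9.43
tool_pos: [0.607, 0.1402, 0.1071]
tool_rot: [0.189, 2.526, -0.06]
contact_force: [-0.2, 0.5, -2.1]
opening: 0.0633
grip_force: 32.3
```

jog_arm(commands=[0, 0, 0.02, 0, 0, 0, 55, 0, 0, 0, 0, 0, 0, 55])

```text
t: 9.68
tool_pos: [0.6076, 0.1401, 0.1061]
tool_rot: [0.189, 2.526, -0.06]
contact_force: [1.0, 0.2, -1.2]
opening: 0.0632
grip_force: 32.3
```

jog_arm(commands=[0, 0, 0.02, 0, 0, 0, 55, 0, 0, 0, 0, 0, 0, 55])

```text
t: 9.93
tool_pos: [0.6084, 0.14, 0.1054]
tool_rot: [0.189, 2.525, -0.06]
contact_force: [-2.6, -0.1, 1.4]
opening: 0.0634
grip_force: 32.6
```

jog_arm(commands=[0, 0, 0.02, 0, 0, 0, 55, 0, 0, 0, 0, 0, 0, 55])

```text
t: 10.18
tool_pos: [0.6084, 0.14, 0.1053]
tool_rot: [0.19, 2.527, -0.061]
contact_force: [-18.0, -0.6, 12.5]
opening: 0.0634
grip_force: 34.8
```

Contact with the spine gives about 20 N. I ease off a little, then slide down.

jog_arm(commands=[0, 0, -0.015, 0, 0, 0, 55, 0.04, 0, 0, 0, 0, 0, 55, 0.04, 0, 0, 0, 0, 0, 55, 0.04, 0, 0, 0, 0, 0, 55, 0, 0, 0, 0, 0, 0, 55])

```text
t: 10.8
tool_pos: [0.6031, 0.141, 0.1016]
tool_rot: [0.189, 2.524, -0.059]
contact_force: [-2.8, 1.2, 5.3]
opening: 0.0631
grip_force: 33.0
```

```bash
python3 - <<'E'
from lidpose import *
lidpose()
E
```

```text
top 378 slope-frame rect ((0.1362173855304718, 0.002639666199684143), (0.06240784376859665, 0.1797163486480713), 89.79756164550781) mean [0.1646 0.0002 0.0144] tilt [-0.006  0.002  0.015]
side 479 slope-frame rect ((0.13612031936645508, -0.0032669827342033386), (0.17380432784557343, 0.06746423244476318), 0.229041188955307) mean [ 0.1381 -0.0044  0.0134] tilt [-0.002  0.017  0.014]
10.8 lid by tool [ 0.1335  0.0004 -0.0016] rot err [-0.001 -0.001 -0.   ] [-2.83611721  1.19213244  5.32046604] 0.06312805469554966 33.03802728652954
```

jog_arm(commands=[0.02, 0, 0, 0, 0, 0, 55, 0.02, 0, 0, 0, 0, 0, 55, 0.02, 0, 0, 0, 0, 0, 55, 0.02, 0, 0, 0, 0, 0, 55, 0, 0, 0, 0, 0, 0, 55])

```text
t: 11.52
tool_pos: [0.5993, 0.1416, 0.099]
tool_rot: [0.189, 2.524, -0.059]
contact_force: [-2.0, 0.6, 4.7]
opening: 0.0633
grip_force: 33.0
```

jog_arm(commands=[0.02, 0, 0, 0, 0, 0, 55, 0, 0, 0, 0, 0, 0, 55])

```text
t: 11.78
tool_pos: [0.5984, 0.1417, 0.0983]
tool_rot: [0.189, 2.524, -0.059]
contact_force: [-1.9, -0.3, 4.7]
opening: 0.0635
grip_force: 33.0
```

jog_arm(commands=[0.02, 0, 0, 0, 0, 0, 55, 0, 0, 0, 0, 0, 0, 55])

```text
t: 12.02
tool_pos: [0.5974, 0.1419, 0.0976]
tool_rot: [0.189, 2.524, -0.059]
contact_force: [-2.7, 0.9, 5.5]
opening: 0.0634
grip_force: 33.1
```

jog_arm(commands=[0.02, 0, 0, 0, 0, 0, 55, 0, 0, 0, 0, 0, 0, 55])

```text
t: 12.28
tool_pos: [0.5964, 0.142, 0.0969]
tool_rot: [0.189, 2.524, -0.059]
contact_force: [-1.3, -0.4, 5.0]
opening: 0.0629
grip_force: 33.1
```

jog_arm(commands=[0.02, 0, 0, 0, 0, 0, 55, 0, 0, 0, 0, 0, 0, 55])

```text
t: 12.52
tool_pos: [0.5954, 0.1422, 0.0962]
tool_rot: [0.189, 2.524, -0.059]
contact_force: [-1.5, 0.1, 6.0]
opening: 0.0636
grip_force: 33.1
```

jog_arm(commands=[0.015, 0, 0, 0, 0, 0, 55, 0, 0, 0, 0, 0, 0, 55])

```text
t: 12.78
tool_pos: [0.5947, 0.1423, 0.0957]
tool_rot: [0.189, 2.524, -0.059]
contact_force: [-1.8, 0.3, 6.0]
opening: 0.0634
grip_force: 33.1
```

jog_arm(commands=[0.015, 0, 0, 0, 0, 0, 55, 0, 0, 0, 0, 0, 0, 55])

```text
t: 13.02
tool_pos: [0.594, 0.1424, 0.0952]
tool_rot: [0.189, 2.524, -0.059]
contact_force: [-2.5, 1.0, 5.7]
opening: 0.0629
grip_force: 33.1
```

jog_arm(commands=[0.015, 0, 0, 0, 0, 0, 55, 0, 0, 0, 0, 0, 0, 55])

```text
t: 13.28
tool_pos: [0.5935, 0.1425, 0.0949]
tool_rot: [0.189, 2.523, -0.059]
contact_force: [-0.3, -0.1, 5.5]
opening: 0.0633
grip_force: 32.9
```

jog_arm(commands=[0.015, 0, 0, 0, 0, 0, 55, 0, 0, 0, 0, 0, 0, 55])

```text
t: 13.52
tool_pos: [0.5935, 0.1425, 0.0949]
tool_rot: [0.189, 2.522, -0.059]
contact_force: [4.9, -1.3, 2.8]
opening: 0.0632
grip_force: 32.4
```

The lid has stopped on the ledge, with about 6 N along the slope. I check its pose before opening.

```bash
python3 - <<'E'
from lidpose import *
lidpose()
im=eyes.get_image("side")["image"][150:250,200:290]; save({"image":cv2.resize(im,None,fx=5,fy=5,interpolation=2)},"onledge.png")
E
```

```text
top 413 slope-frame rect ((0.123264841735363, 0.002134755253791809), (0.06223135069012642, 0.18066227436065674), 89.84305572509766) mean [0.1532 0.0004 0.0147] tilt [0.    0.014 0.015]
side 483 slope-frame rect ((0.12383653223514557, -0.0049681998789310455), (0.17517517507076263, 0.0716962069272995), 0.4284330904483795) mean [ 0.1234 -0.0046  0.0136] tilt [ 0.001 -0.006  0.013]
13.525 lid by tool [ 0.1216  0.0004 -0.0016] rot err [-0.001 -0.003 -0.   ] [ 4.93810372 -1.26585875  2.78396582] 0.06320800582601746 32.42006242275238
```

View pics/onledge.png

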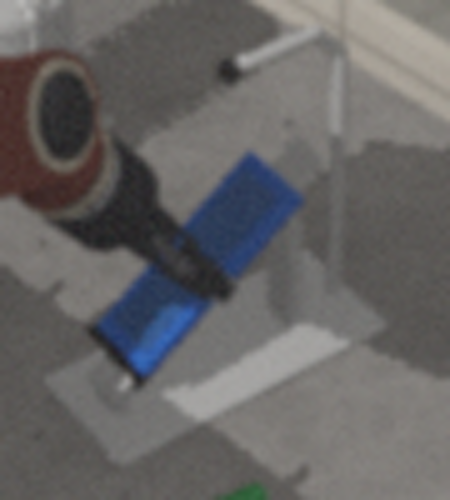

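The picture shows the lid's lower end on the black ledge (110,360), flat on the spine and centred. I release it and retreat along the tool axis.

jog_arm(commands=[0, 0, 0, 0, 0, 0, 64, 0, 0, 0, 0, 0, 0, 66, 0, 0, 0, 0, 0, 0, 70, 0, 0, 0, 0, 0, 0, 78, 0, 0, 0, 0, 0, 0, 85, 0, 0, 0, 0, 0, 0, 85])

```text
t: 14.42
tool_pos: [0.5919, 0.1424, 0.0932]
tool_rot: [0.189, 2.526, -0.06]
contact_force: [-0.6, -0.6, 0.3]
opening: 0.0849
grip_force: 0.0
```

```bash
python3 - <<'E'
from lidpose import *
lidpose()
E
```

```text
top 406 slope-frame rect ((0.12199593335390091, 0.001670975238084793), (0.06234031543135643, 0.18094810843467712), 89.74744415283203) mean [ 0.1511 -0.0008  0.0144] tilt [0.002 0.009 0.014]
side 482 slope-frame rect ((0.1232936829328537, -0.003553863614797592), (0.06926515698432922, 0.1768234670162201), 89.67589569091797) mean [ 0.1254 -0.0057  0.0133] tilt [ 0.002 -0.008  0.013]
14.425 lid by tool [ 1.195e-01  1.000e-04 -2.100e-03] rot err [-0.     0.001 -0.   ] [-0.63785994 -0.61250954  0.27057087] 0.08491034106595906 0.0
```

jog_arm(commands=[0, 0, -0.2, 0, 0, 0, 85, 0, 0, -0.4, 0, 0, 0, 85, 0, 0, -0.5, 0, 0, 0, 85, 0.2, 0, -0.5, 0, 0, 0, 85, 0.2, 0, -0.4, 0, 0, 0, 85, 0, 0, 0, 0, 0, 0, 85, 0, 0, 0, 0, 0, 0, 85])

```text
t: 15.4
tool_pos: [0.5047, 0.1556, 0.178]
tool_rot: [0.189, 2.525, -0.06]
contact_force: [0.1, -0.1, 0.0]
opening: 0.0852
grip_force: 0.0
```

```bash
python3 - <<'E'
from plan import *
o=ctrl.get_obs(); print(o["t"],o["tool_pos"],o["contact_force"],np.abs(o["dq"]).max())
for c in("top","side"):
    im=eyes.get_image(c); P=cloud(im); C=im["image"].astype(int); L=(P-O)@RS.as_matrix()
    s=(C[...,2]>C[...,0]+30)&(abs(L[...,0]-.12)<.12)&(abs(L[...,1])<.06)&(abs(L[...,2]-.014)<.008); q=L[s]
    print(c,s.sum(),cv2.minAreaRect(q[:,:2].astype(np.float32)),np.linalg.lstsq(np.c_[q[:,:2],np.ones(len(q))],q[:,2],rcond=None)[0].round(4))
E
```

```text
15.4 [0.50469798 0.15564767 0.17798734] [ 0.0838002  -0.13937524  0.04134454] 0.02393695526383874
top 723 ((0.122139111161232, 0.002508893609046936), (0.06390420347452164, 0.18272286653518677), 89.53011322021484) [0.003  0.0047 0.0141]
side 643 ((0.12369408458471298, -0.0014934763312339783), (0.07197893410921097, 0.17614389955997467), 89.23538208007812) [-0.0037  0.0051  0.0143]
```

The lid lies flat, straight and centred on the spine, about 0.123 m up the slope, and the hand is clear. I hand the job in.

```bash
python3 -c "
from station import job
print(job.finish_job())"
```

```text
the job is handed in; nothing more can be done
None
```

The blue bento lid is on the drainer: its lower end sits on the ledge, it lies flat and centred on the spine about 0.123 m up the slope, the hand is clear, and the job is handed in (no verdict was returned).

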